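Vent the vacuum desiccator and take its lid off

TASK

The desiccator is still under vacuum: turn the vent tap on the lid's sloping shoulder anticlockwise (looking at the tap from outside) as far as it goes to let the air in, and leave it open. Only then lift the lid off by its central handle and set it down, without dropping it, the right way up in the middle of the round grey mat. Leave everything else on the bench where it is.

Things in the scene. Friction and masses are not known exactly. Their poses are not given: they have to be found in the camera images.
- bowl: white round desiccator bowl, 184 mm wide, 80 mm high, heavy, fixed to the bench. Origin: centre of its underside; z up. Opposite the tap two lugs stand 10 mm above its rim and the lid's tab sits between them, so the lid first goes straight up. Inside, a two-part aluminium carrier plate stands 17 mm above the rim.
- lid: loose clear domed lid, 186 mm wide, 50 mm high without handle, about 0.5 kg. Origin: centre of its rim's underside, z up; seated it is 80 mm above the bowl's origin, axes along the bowl's. A register ring reaches 6 mm below the origin (3 mm play in the bowl's mouth); on a flat surface the lid stands on it. Under vacuum the lid lifts only 2 mm and must not be forced.
- lid_grip (a point): middle of the lid's handle, 74 mm above the lid's origin: an upright black block in the centre of the lid, 44 mm long (lid x), 20 mm thick (lid y), its foot 50 mm and its top 92 mm above the lid's origin. Axes as the lid's. Grip it across its 20 mm.
- tap (a joint): angle of the vent tap in rad: 0 shut hard, 2.4 its stop, fully open. Grows anticlockwise seen from outside. Starts between 0 and 0.4; steady friction of about 0.12 N m, no spring, stays where it is left. The vacuum lets go of the lid at about 1.95.
- tap_grip (a point): middle of the tap's handle, a metal fin 60 mm long, 12 thick, 28 high (16 below this point to 12 above, along the tap's axis). It is on the lid's -x side, 86 mm from the lid's axis, 62 above its origin; the sloping shoulder is 36 mm below along the axis. Axes turn with the tap: z outward along its axis, 30 deg off vertical; x along the fin; y across it. At joint 0 the fin points to the lid's axis.
- mat: round grey mat fixed on the bench, 240 mm wide, 6 mm thick. Origin: centre of its underside.
- weigh_jar: bystander, to be left alone: small capped amber weighing jar, 48 mm wide, 60 mm high, upright. Origin: centre of its underside
- spatula: bystander, to be left alone: lab spatula, 170 mm long, lying flat. Origin: centre of its underside, at mid-length
- sample_jar: bystander, to be left alone: white capped jar, 66 mm wide, 85 mm high. Origin: centre of its underside
- powder_can: bystander, to be left alone: metal can, 72 mm wide, 100 mm high. Origin: centre of its underside
Mind the look-alikes: they are no part of the job. What is shaped like the bowl but blue or purple is not meant. Several things have the shape of the mat; the one meant has the colours described above.

How it is judged:
On the way, in this order (a step that is already met when the one before it is completed fails the run):
1. the tap is turned fully open (beyond 2.1 rad; its stop is at 2.4) while the lid still sits on the bowl (raised less than 5 mm) (value of joint tap above 2.1 rad and z of lid in the frame of bowl below 0.085 m), for 0.2 s.
2. the lid is lifted clear of the bowl (30 mm or more above its seat) with the tap open (z of lid in the frame of bowl above 0.11 m and value of joint tap above 2 rad), for 0.1 s.
At the end, for the whole second after the job is handed in: The lid stands the right way up (within 0.06 rad of level), flat on the mat (origin 8 to 16 mm above the bench) with its centre within 35 mm of the mat's centre, at rest, and the tap is still open (beyond 2.0 rad) (horizontal distance between lid and mat below 0.035 m and height (world z) of lid between 0.008 and 0.016 m and angle between lid's own z axis and vertical below 0.06 rad and value of joint tap above 2 rad and linear speed of lid below 0.02 m/s); the robot touches nothing.
It fails at once if the lid is forced up (over 8 mm) with the tap not open (below 1.8 rad) (z of lid in the frame of bowl above 0.088 m and value of joint tap below 1.8 rad).
It fails at once if the lid is dropped (falls faster than 0.4 m/s with no finger on it) (linear speed of lid above 0.4 m/s and contact force between the fingers and lid below 0.05 N).
It fails at once if a bystander is shoved more than 30 mm (distance of any of weigh_jar, spatula, sample_jar, powder_can from where it was at the start of the episode above 0.03 m).
It also fails if it takes over 58 s, if anything falls off the work surface, if the arm or the gripper's body presses on something with over 40 N, if the wrist force passes 120 N, or if a joint passes its speed limit or range.

ROBOT

A 7-joint arm with a two-finger parallel gripper is mounted at the origin on the work surface. World frame = base frame: x ahead of the robot, y to its left, z up, the work surface at z = 0. Lengths are in m, angles in rad, forces in N, time in s.
With the tool pointing down it reaches from about 0.375 to 0.925 m from the base axis. Payload 3.1 kg.
Tool frame: the origin (TCP) lies between the finger pads; the fingertips stand 19 mm ahead of it and the grasp point (between the pads) is the TCP; z points along the fingers, y is the direction in which the jaws open and shut (so a half turn about z gives the same grasp; the last joint's range is limited). The gripper opens to 85 mm and grips with 20 to 120 N. Pads are 22 mm wide; open, the fingers measure 114 mm over their backs; the gripper's body (76 mm by 85 mm) begins 54 mm behind the grasp point. The pads swing forward as they close: fully open they stand 13 mm farther back than shut.
Start: joints at [-1.256, 0.383, 0.044, 1.598, -0.018, 1.161, -0.05], TCP at [0.261, 0.595, 0.223] pointing down, gripper open.
Joint ranges: [-2.61, 2.61], [-0.41, 2.15], [-1.48, 1.57], [0, 2.5], [-1.57, 4.71], [0.05, 1.97], [-2.85, 2.85]. Speed limits (rad/s): [2.79, 2.79, 3.14, 3.14, 3.14, 3.14, 3.14].

INTERFACE

Orientations are given as a unit quaternion [x, y, z, w].
In Python, from bench import move_ptp, movel, move_j, move_gripper, pause, inverse_kinematics, read_camera, camera_params, MotionError, sign_off, look_for, tip_of, read_time_s, read_qpos, read_joint_vel, read_effort, read_eef_pos, read_tcp_rot, read_ft_force, read_ft_torque, read_finger_gap gives the robot as it stands. Calls block until the motion is done:
- move_ptp(position, orientation): joint-space move of the TCP to a pose.
- movel(position, orientation=None, speed=0.15): straight line of the TCP; orientation=None keeps the orientation; speed is the mean speed in m/s.
- move_j(angles): joint-space move.
- move_gripper(opening, effort=None): finger opening in m; effort is the grip in N (None keeps the last); returns when the fingers have stopped.
- pause(seconds).
- inverse_kinematics(position, orientation): joint angles nearest the present ones, or None.
- read_camera(name): name is "side" or "top"; returns the picture (384x512x3 uint8, red, green, blue); there is no depth.
- camera_params(name): a dict with "K" (3x3 intrinsics, pixels), "camera_from_world" (4x4, takes a point from world to camera coordinates). Camera axes: x right, y down, z forward; pixel columns grow to the right and rows downward; lengths in m; the calibration is good to about 2 mm. A picture is of the moment at which its call begins. camera_params takes no time and is no camera call.
A pose or a line that the arm cannot do raises MotionError and nothing moves.
- sign_off(): hands the job in, once; it reports no verdict.
Trained networks look in the newest picture that a camera, given by its name, has taken for a name from the list of things; names that differ only in an ending like _2 or _b are one class to them, and where a whole thing is asked for, a point or a joint stands for the part that bears it (a point fixed in the world has none). Each returns a list of dicts, best first, with "confidence" (0 to 1); they miss things now and then, are a little off and sometimes report something else, mostly with a low value. They report only what shows in the picture. A call takes as long as a camera call. They do not tell look-alikes from the thing itself.
- look_for(camera, name): "at" ([column, row] in pixels, amid what is visible of it).
- tip_of(camera, name): "at" ([column, row] in pixels: a listed point, or the origin of a listed thing).
Readings, each from a call of its own:
- read_time_s(): time.
- read_qpos(): joint angles.
- read_joint_vel(): joint speeds.
- read_effort(): joint torques, N m.
- read_eef_pos(): TCP position.
- read_tcp_rot(): TCP orientation.
- read_ft_force(): force on the tool from outside, world axes, zero at the start.
- read_ft_torque(): the same for the moment, N m.
- read_finger_gap(): finger opening in m.
Only numpy, scipy, OpenCV 4.12 (cv2) and the standard library are available. Lean on these libraries where they do the work, as an engineer would, in place of code of your own. Each camera call takes 0.05 s, during which the arm holds its last target.

## Working session

There is one attempt and no reset: what is moved stays moved. The work goes in short steps, each a Python script; the robot and the scene stay as the last script left them, time stands still between calls to the robot, and variables do not carry over. Pictures are saved under pics/ and viewed, and the job is handed in when it is done.

```bash
ls; mkdir -p pics
python3 - <<'E'
from bench import *
import cv2, numpy as np
for c in ["side","top"]:
    im=read_camera(c); cv2.imwrite(f"pics/{c}0.png",cv2.cvtColor(im,cv2.COLOR_RGB2BGR))
    p=camera_params(c); print(c,p["K"],p["camera_from_world"])
    for n in ["bowl","lid","lid_grip","tap","tap_grip","mat","weigh_jar","spatula","sample_jar","powder_can"]:
        print(n,[("look",[round(float(x)) for x in d["at"]],round(d["confidence"],2)) for d in look_for(c,n)][:4],[("tip",[round(float(x),1) for x in d["at"]],round(d["confidence"],2)) for d in tip_of(c,n)][:4])
print(read_time_s(),read_tcp_rot(),read_ft_force())
E
```

```text
pics
side [[471.18171521   0.         265.80567272]
 [  0.         471.18171521 187.75490792]
 [  0.           0.           1.        ]] [[ 0.98675635 -0.16150664  0.01508335 -0.46578112]
 [-0.1095141  -0.73190786 -0.67254557  0.14167649]
 [ 0.1196602   0.66198678 -0.73990198  1.49694554]
 [ 0.          0.          0.          1.        ]]
bowl [('look', [234, 355], 0.76), ('look', [318, 274], 0.61), ('look', [258, 116], 0.54)] [('tip', [245.2, 288.7], 0.94), ('tip', [322.4, 259.9], 0.92), ('tip', [237.2, 368.8], 0.88)]
lid [('look', [326, 245], 0.69)] [('tip', [328.0, 243.7], 0.92)]
lid_grip [('look', [328, 242], 0.79)] [('tip', [331.7, 228.4], 0.96)]Traceback (most recent call last):
  File "<stdin>", line 7, in <module>
ValueError: it knows: bowl, lid, lid_grip, mat, powder_can, sample_jar, spatula, tap_grip, weigh_jar
```

Run:
```python
from bench import *
import cv2, numpy as np
for c in ["side","top"]:
    im=read_camera(c); cv2.imwrite(f"pics/{c}1.png",cv2.cvtColor(im,cv2.COLOR_RGB2BGR))
    p=camera_params(c); print(c,p["K"],p["camera_from_world"])
    for n in ["bowl","lid","lid_grip","tap_grip","mat","weigh_jar","spatula","sample_jar","powder_can"]:
        print(n,[("look",[round(float(x)) for x in d["at"]],round(d["confidence"],2)) for d in look_for(c,n)][:4],[("tip",[round(float(x),1) for x in d["at"]],round(d["confidence"],2)) for d in tip_of(c,n)][:4])
print(read_time_s(),read_tcp_rot(),read_ft_force())
```

```text
side [[471.18171521   0.         265.80567272]
 [  0.         471.18171521 187.75490792]
 [  0.           0.           1.        ]] [[ 0.98675635 -0.16150664  0.01508335 -0.46578112]
 [-0.1095141  -0.73190786 -0.67254557  0.14167649]
 [ 0.1196602   0.66198678 -0.73990198  1.49694554]
 [ 0.          0.          0.          1.        ]]
bowl [('look', [319, 272], 0.66), ('look', [244, 274], 0.63), ('look', [234, 355], 0.57), ('look', [320, 205], 0.23)] [('tip', [237.8, 370.5], 0.69), ('tip', [321.9, 257.2], 0.61), ('tip', [246.3, 287.3], 0.56)]
lid [('look', [326, 245], 0.57), ('look', [258, 116], 0.33)] [('tip', [325.8, 244.6], 0.95)]
lid_grip [('look', [324, 243], 0.63)] [('tip', [330.7, 228.9], 0.72)]
tap_grip [('look', [337, 254], 0.61)] [('tip', [340.4, 256.1], 0.49)]
mat [('look', [202, 177], 0.82), ('look', [278, 174], 0.62)] [('tip', [282.2, 171.3], 0.79), ('tip', [200.6, 175.5], 0.56)]
weigh_jar [('look', [318, 203], 0.63)] [('tip', [315.9, 209.1], 0.84)]
spatula [('look', [266, 214], 0.9)] [('tip', [257.4, 217.5], 0.72)]
sample_jar [] [('tip', [258.1, 121.8], 0.81)]
powder_ca
[... 656 characters left out ...]
'look', [320, 139], 0.88)] [('tip', [323.0, 138.3], 0.7)]
tap_grip [('look', [261, 185], 0.63), ('look', [347, 135], 0.62)] []
mat [('look', [195, 240], 0.92), ('look', [208, 161], 0.77)] [('tip', [203.7, 161.2], 0.81), ('tip', [193.0, 240.9], 0.77)]
weigh_jar [('look', [257, 136], 0.52)] [('tip', [254.7, 133.5], 0.7), ('tip', [256.5, 191.1], 0.44)]
spatula [('look', [260, 186], 0.56), ('look', [203, 161], 0.49)] [('tip', [257.9, 188.7], 0.87)]
sample_jar [('look', [120, 172], 0.68)] [('tip', [126.1, 171.0], 0.89)]
powder_can [('look', [388, 179], 0.85)] [('tip', [384.4, 177.9], 0.59)]
2.3 [ 2.04898940e-01  9.78783135e-01 -4.32986266e-06 -1.19606179e-05] [-0.25638422 -0.79705581  0.18851415]
```

View pics/side0.png

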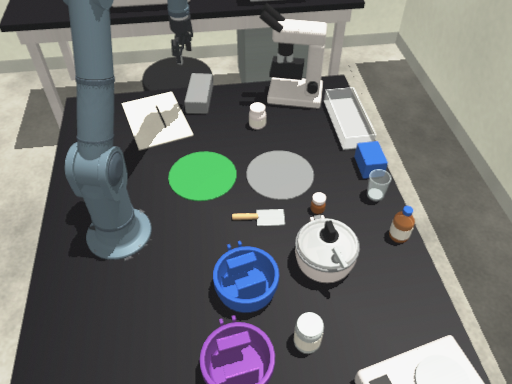

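```bash
sleep 1
```

```text
(no output)
```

View pics/top1.png

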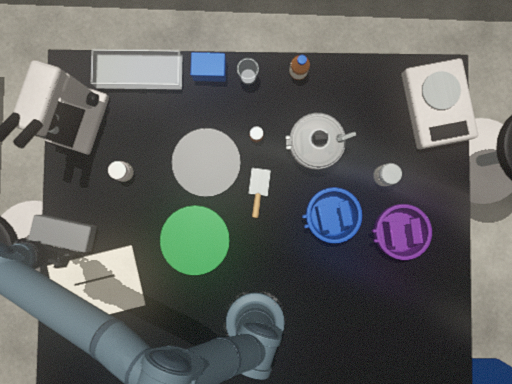

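The grey mat is at side (280,174) / top (206,162). The white bowl with its lid is at side (327,248) / top (318,140), with the tap fin on its right, at top (345,136), and the lugs on its left. I'll zoom in and triangulate.

```bash
cat > h.py <<'E'
from bench import *
import cv2, numpy as np
from scipy.spatial.transform import Rotation as R
from scipy.optimize import least_squares
P={c:camera_params(c) for c in("side","top")}
def proj(c,X):
    X=np.atleast_2d(X); M=P[c]["camera_from_world"]; q=X@M[:3,:3].T+M[:3,3]; u=q@P[c]["K"].T; return u[:,:2]/u[:,2:]
def tri(ps,pt):
    f=lambda X:np.r_[proj("side",X)[0]-ps,proj("top",X)[0]-pt]
    r=least_squares(f,[0.6,0,0.1]); return r.x,np.abs(r.fun).max()
def ray(c,px,z):
    f=lambda X:proj(c,[X[0],X[1],z])[0]-px
    return least_squares(f,[0.6,0]).x
def crop(c,box,name,s=6):
    im=cv2.cvtColor(read_camera(c),cv2.COLOR_RGB2BGR); x0,y0,x1,y1=box
    cv2.imwrite(name,cv2.resize(im[y0:y1,x0:x1],None,fx=s,fy=s,interpolation=cv2.INTER_CUBIC)); return im
E
python3 - <<'E'
from h import *
crop("side",(280,200,370,290),"pics/sc.png"); crop("top",(275,95,365,185),"pics/tc.png")
print("grip",tri([331,228.6],[321,138.5]))
print("tap",tri([340.4,256.1],[346,135.5]))
print("mat",tri([281,172],[205.5,161.5]),ray("top",[206,162],0.006),ray("side",[280.5,173.5],0.006))
print("bowl z80",ray("top",[318,140.5],0.08))
for n,s,t in [("weigh",[316,209],[256,134]),("spat",[261,217],[258,188.7]),("can",[306,341],[384.4,177.9])]: print(n,tri(s,t))
E
```

```text
grip (array([ 0.61717018, -0.20371301,  0.1615669 ]), np.float64(1.4382079366158393))
tap (array([ 0.6270558 , -0.28571875,  0.14410766]), np.float64(0.32472061908165983))
mat (array([0.55326445, 0.17701615, 0.01081966]), np.float64(0.6192792225994594)) [0.54991215 0.17603196] [0.55340791 0.1744566 ]
bowl z80 [ 0.6188163  -0.20516142]
weigh (array([ 0.64739409,  0.00288995, -0.00305098]), np.float64(1.3603031967484753))
spat (array([ 0.45670752, -0.0068403 ,  0.0011894 ]), np.float64(0.5722560228945497))
can (array([ 0.50480094, -0.44809126,  0.00959759]), np.float64(1.0229775561361407))
```

```bash
sleep 1
```

```text
(no output)
```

View pics/sc.png

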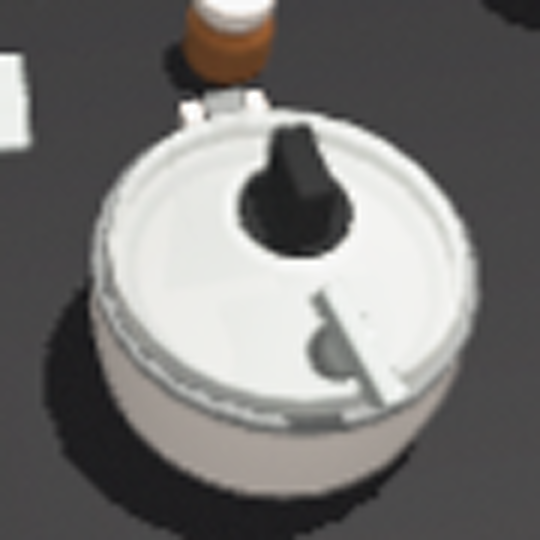

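View pics/tc.png

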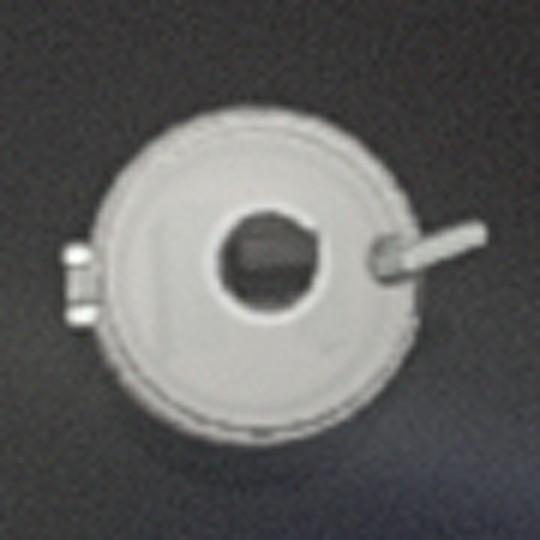

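```bash
cat >> h.py <<'E'
def lidT(p,z=0.08): 
    T=np.eye(4); T[:3,:3]=R.from_euler("z",p[2]).as_matrix(); T[:3,3]=[p[0],p[1],z]; return T
def tapT(p,q,z=0.08):
    A=np.eye(4); A[:3,:3]=np.column_stack([[np.cos(np.pi/6),0,.5],[0,1,0],[-.5,0,np.cos(np.pi/6)]])@R.from_euler("z",q).as_matrix(); A[:3,3]=[-.086,0,.062]
    return lidT(p,z)@A
def ap(T,X): X=np.atleast_2d(X); return X@T[:3,:3].T+T[:3,3]
E
cat > fit.py <<'E'
from h import *
def full(c,x,y): return np.array([280+x/6,200+y/6]) if c=="side" else np.array([275+x/6,95+y/6])
obs=[("top","lid",[0,0,.003],(255,273)),
 ("side","lid",[0,0,.092],(304,160)),
 ("top","lug",None,(76,286)),
 ("side","lug",None,(222,102)),
 ("top","tap",[-.03,0,.012],None),
]
obs=[o for o in obs if o[3]]
fin=[("top",(397,262)),("top",(487,233)),("side",(328,294)),("side",(395,396))]
def res(p,out=False):
    L=lidT(p);T=tapT(p,p[3]);r=[]
    for c,k,X,px in obs:
        if k=="lid": W=ap(L,X)
        if k=="lug": W=ap(L,[p[4],0,.008])
        r+=list((proj(c,W)[0]-full(c,*px)))
    E=[[.03,0,.012],[-.03,0,.012]]
    for (c,px),X in zip(fin,E+E):
        r+=list(proj(c,ap(T,X))[0]-full(c,*px))
    return np.array(r)
s=least_squares(res,[.618,-.205,1.65,.2,.1],loss="soft_l1"); p=s.x
print(np.round(p,4)); print(np.round(res(p).reshape(-1,2),2))
np.save("p.npy",p)
for c,b in (("side",(280,200,370,290)),("top",(275,95,365,185))):
    im=cv2.imread(f"pics/{'sc' if c=='side' else 'tc'}.png")
    d=lambda W,col:[cv2.polylines(im,[np.int32((proj(c,W)-[b[0],b[1]])*6+3)],True,col,1)]
    a=np.linspace(0,6.28,60)
    L=lidT(p);T=tapT(p,p[3])
    d(ap(L,np.c_[.093*np.cos(a),.093*np.sin(a),0*a]),(0,0,255))
    for z in(.05,.092): d(ap(L,[[x*.022,y*.01,z] for x,y in((1,1),(1,-1),(-1,-1),(-1,1))]),(0,255,0))
    for z in(-.016,.012): d(ap(T,[[x*.03,y*.006,z] for x,y in((1,1),(1,-1),(-1,-1),(-1,1))]),(255,0,0))
    cv2.imwrite(f"pics/ov_{c}.png",im)
E
python3 fit.py
```

```text
[ 0.6177 -0.2029  1.633   0.3266  0.1008]
[[-0.05  0.19]
 [-0.4  -0.45]
 [-0.27 -0.7 ]
 [-0.25  0.39]
 [ 1.62 -0.07]
 [-0.23 -0.55]
 [-0.23 -1.5 ]
 [-0.01  1.24]]
```

```bash
sleep 1
```

```text
(no output)
```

View pics/ov_side.png

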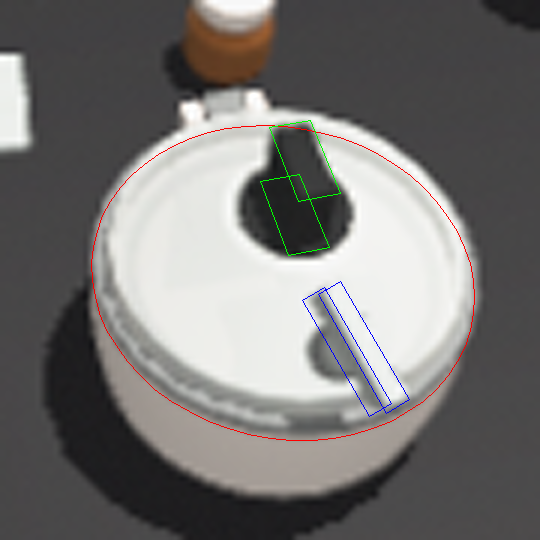

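View pics/ov_top.png

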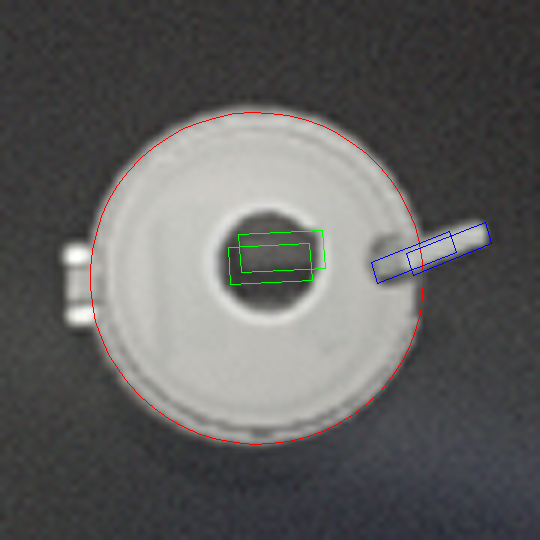

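```bash
cat >> h.py <<'E'
def toolq(zt,yt):
    return R.from_matrix(np.column_stack([np.cross(yt,zt),yt,zt])).as_quat()
def tapgrip(p,q,s,off=0.0,lat=(0,0,0)):
    T=tapT(p,q); return T[:3,3]+T[:3,2]*off+np.array(lat), toolq(-T[:3,2],s*T[:3,1])
E
python3 - <<'E'
from h import *
p=np.load("p.npy")
print(tapT(p,p[3])[:3,3], tapT(p,p[3])[:3,2])
for s in(1,-1):
  for q in(p[3],1.4,2.4,2.5):
    for off in (0,.08):
      j=inverse_kinematics(*tapgrip(p,q,s,off)); print(s,round(q,2),off,None if j is None else np.round(j,2))
j=inverse_kinematics([p[0],p[1],.154+.1],toolq(np.array([0,0,-1.]),lidT(p)[:3,1])); print(j)
print(read_qpos(), read_finger_gap())
E
```

```text
[ 0.62304874 -0.28874405  0.142     ] [ 0.03106763 -0.49903387  0.8660254 ]
1 0.33 0 [-0.09  1.22  1.36  1.36 -1.34  1.95 -1.57]
1 0.33 0.08 [ 0.05  1.01  1.14  1.22 -1.11  1.9  -1.68]
1 1.4 0 [-0.01  1.01  1.06  1.35 -1.09  1.75 -0.58]
1 1.4 0.08 [ 0.07  0.98  1.09  1.22 -1.07  1.87 -0.62]
1 2.4 0 [ 0.01  0.98  1.01  1.35 -1.05  1.73  0.4 ]
1 2.4 0.08 [ 0.12  0.91  0.92  1.22 -0.95  1.8   0.32]
1 2.5 0 [ 0.01  0.97  0.99  1.35 -1.04  1.72  0.49]
1 2.5 0.08 [ 0.13  0.9   0.91  1.22 -0.95  1.79  0.42]
-1 0.33 0 [ 0.11  0.87  0.78  1.35 -0.89  1.62  1.38]
-1 0.33 0.08 [ 0.21  0.83  0.73  1.21 -0.83  1.73  1.32]
-1 1.4 0 [ 0.06  0.92  0.88  1.35 -0.96  1.67  2.5 ]
-1 1.4 0.08 [ 0.1   0.94  1.    1.22 -1.    1.83  2.49]
-1 2.4 0 [-0.09  1.22  1.36  1.36 -1.34  1.95 -2.64]
-1 2.4 0.08 [ 1.2   1.07 -1.26  1.14  0.47  1.64  2.61]
-1 2.5 0 [-0.09  1.22  1.36  1.36 -1.34  1.95 -2.54]
-1 2.5 0.08 [ 0.05  1.01  1.14  1.22 -1.11  1.9  -2.65]
[-0.61394727  0.77113511  1.37473945  1.60190839 -0.76466417  1.41212146
 -2.24230446]
[-1.25582071  0.38287579  0.04386966  1.59787966 -0.01791528  1.16117376
 -0.04989758] 0.08525298635685515
```

Run:
```python
from h import *
p=np.load("p.npy")
down=toolq(np.array([0,0,-1.]),lidT(p)[:3,1])
t0=read_time_s()
move_ptp([0.5,0.0,0.40],toolq(np.array([0,0,-1.]),np.array([1.,0,0])) )
print(read_qpos(),read_time_s()-t0)
for q in (p[3],2.4):
  for off in(.0,.12): print(np.round(inverse_kinematics(*tapgrip(p,q,1,off)),2))
```

```text
[-0.80616813 -0.05102492  0.70183682  1.72594502  0.03348909  1.4554359
 -0.10566576] 2.3667000000000002
[-0.01  1.01  1.06  1.35 -1.09  1.76 -1.66]
[ 0.11  0.99  1.12  1.14 -1.09  1.94 -1.72]
[ 0.12  0.86  0.75  1.35 -0.88  1.61  0.31]
[ 0.21  0.86  0.82  1.13 -0.88  1.82  0.26]
```

Run:
```python
from h import *
p=np.load("p.npy")
t0=read_time_s()
move_ptp(*tapgrip(p,p[3],1,.09))
move_gripper(0.05,40)
print(np.round(read_qpos(),2),read_time_s()-t0,read_finger_gap(),read_ft_force(),read_ft_torque())
crop("side",(250,150,400,290),"pics/a_s.png",4); crop("top",(255,75,405,205),"pics/a_t.png",4)
```

```text
[ 0.07  0.99  1.11  1.2  -1.08  1.9  -1.7 ] 1.9665999999999997 0.05038912575779222 [-0.05273847  0.03859045  1.14565212] [-0.49876613 -0.03756971 -0.00589539]
```

```bash
sleep 1
```

```text
(no output)
```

View pics/a_s.png

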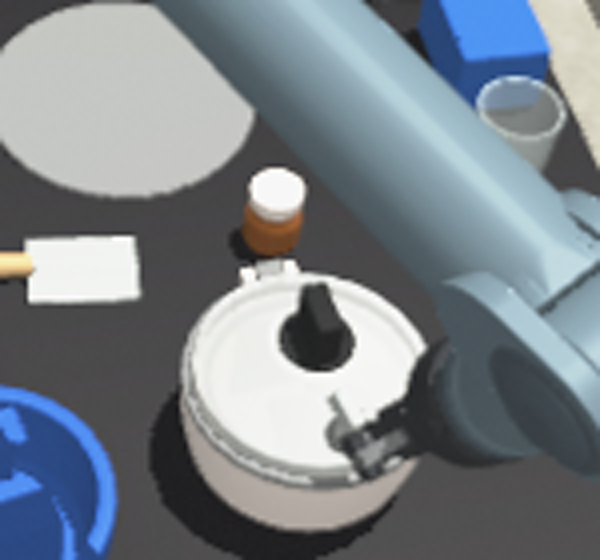

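View pics/a_t.png

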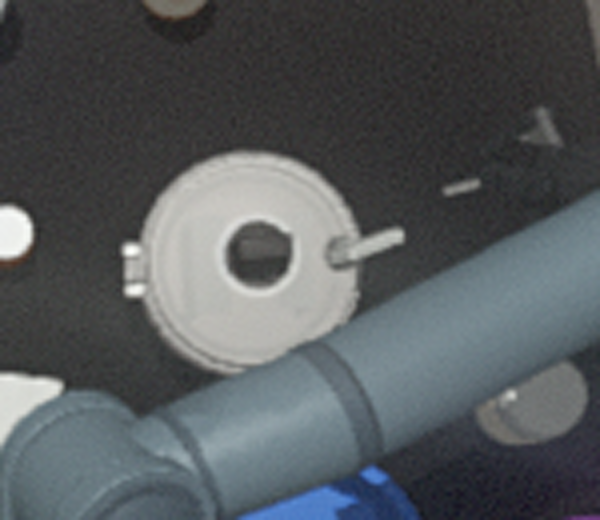

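Run:
```python
from h import *
p=np.load("p.npy")
f0=read_ft_force()
for off in(.05,.03,.015,.0):
    pos,o=tapgrip(p,p[3],1,off); movel(pos,o,speed=.08); f=read_ft_force()-f0; print(off,np.round(f,1))
    if np.linalg.norm(f)>8: print("contact"); break
else:
    print("close",move_gripper(0.0,25),read_finger_gap(),np.round(read_ft_force()-f0,1),np.round(read_ft_torque(),2))
print(read_time_s(),read_eef_pos(),pos)
```

```text
0.05 [-0.2  1.1  1. ]
0.03 [0.3 1.2 0.9]
0.015 [0.2 0.3 0.5]
0.0 [0.7 1.8 0.8]
close False 0.010728911387750102 [2.5 0.9 3.2] [-0.33 -0.36 -0.34]
8.9833 [ 0.62395516 -0.28878249  0.14282335] [ 0.62304874 -0.28874405  0.142     ]
```

Run:
```python
from h import *
p=np.load("p.npy")
Tz=tapT(p,0)[:3,2]
j=np.array(inverse_kinematics(*tapgrip(p,p[3],1,0))); print(np.round(j-read_qpos(),3))
f0=read_ft_force();t0=read_time_s()
for k in range(1,6):
    jj=j.copy(); jj[6]+=.2*k
    move_j(list(jj))
    f=read_ft_force(); m=read_ft_torque(); print(k,round(jj[6]-j[6],2),np.round(f,1),"m.z",round(float(m@Tz),2),np.round(m,2),round(read_finger_gap(),4),np.round(read_eef_pos(),4))
    if np.linalg.norm(f)>30: print("big");break
print(read_time_s()-t0)
```

```text
[ 0.     0.001 -0.     0.001  0.001  0.     0.   ]
1 0.2 [ 3.7 -0.1  2.9] m.z -0.08 [-0.19 -0.63 -0.44] 0.0103 [ 0.6241 -0.2887  0.1428]
2 0.4 [3.3 0.3 4.2] m.z -0.02 [-0.08 -0.86 -0.52] 0.0106 [ 0.6242 -0.2886  0.1429]
3 0.6 [4.6 0.  5.5] m.z 0.06 [ 0.   -1.02 -0.52] 0.0105 [ 0.6243 -0.2885  0.1429]
4 0.8 [ 5.5 -0.3  4. ] m.z -0.01 [ 0.1  -0.99 -0.58] 0.0103 [ 0.6244 -0.2884  0.143 ]
5 1.0 [5.2 1.2 5.2] m.z -0.04 [ 0.12 -0.97 -0.61] 0.0105 [ 0.6244 -0.2882  0.1431]
1.5417000000000005
```

Run:
```python
from h import *
p=np.load("p.npy")
Tz=tapT(p,0)[:3,2]
j=np.array(read_qpos()); j6=j[6]-1.0
for a in (1.2,1.4,1.6,1.8,1.95,2.0,2.05,2.1,2.15):
    jj=j.copy(); jj[6]=j6+a
    move_j(list(jj))
    f=read_ft_force(); m=read_ft_torque(); print(a,np.round(f,1),"m.z",round(float(m@Tz),2),np.round(m,2),round(read_finger_gap(),4),"e7",round(read_effort()[6],2))
    if np.linalg.norm(f)>30 or abs(m@Tz)>1.2: print("big");break
print(read_time_s())
crop("side",(250,150,400,290),"pics/b_s.png",4); crop("top",(255,75,405,205),"pics/b_t.png",4)
```

```text
1.2 [ 3.2 -0.   4.2] m.z -0.0 [-0.06 -0.68 -0.39] 0.0104 e7 0.07
1.4 [3.2 0.4 4.9] m.z -0.0 [ 0.19 -0.67 -0.39] 0.0105 e7 0.08
1.6 [2.6 1.  5.1] m.z 0.01 [ 0.43 -0.53 -0.31] 0.0106 e7 0.04
1.8 [2.8 2.2 5.4] m.z -0.02 [ 0.47 -0.51 -0.34] 0.0106 e7 0.06
1.95 [3.  2.3 6.3] m.z 0.02 [ 0.48 -0.51 -0.29] 0.0102 e7 0.07
2.0 [3.  1.2 6.4] m.z -0.08 [ 0.55 -0.44 -0.36] 0.0106 e7 0.11
2.05 [1.3 2.  6.9] m.z -0.08 [ 0.52 -0.44 -0.36] 0.0105 e7 0.11
2.1 [2.5 2.9 5.8] m.z -0.08 [ 0.53 -0.42 -0.35] 0.0106 e7 0.11
2.15 [3.3 2.4 5.5] m.z -0.31 [ 0.56 -0.34 -0.57] 0.0108 e7 0.34
13.025
```

```bash
sleep 1
```

```text
(no output)
```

View pics/b_s.png

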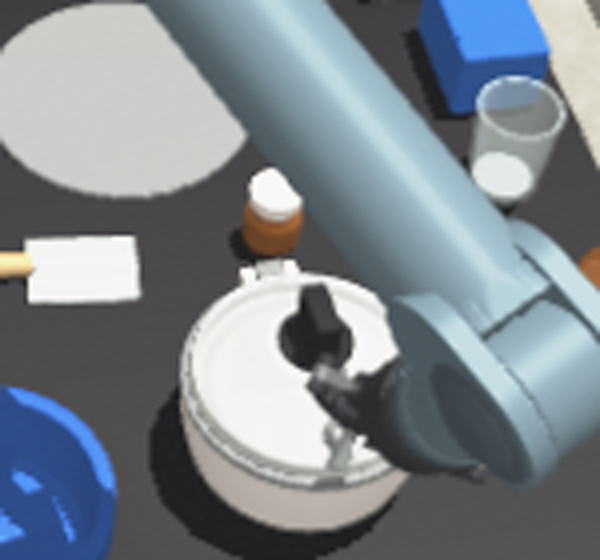

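View pics/b_t.png

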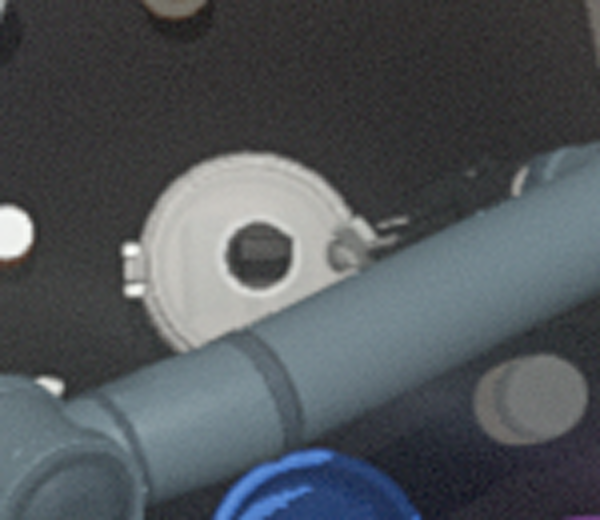

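Run:
```python
from h import *
p=np.load("p.npy")
Tz=tapT(p,0)[:3,2]
move_gripper(0.032); print(np.round(read_ft_force(),1))
e=np.array(read_eef_pos()); movel(list(e+Tz*.10),speed=.12)
print(read_time_s(),np.round(read_qpos(),2))
crop("side",(250,150,400,290),"pics/c_s.png",4); crop("top",(255,75,405,205),"pics/c_t.png",4)
down=toolq(np.array([0,0,-1.]),lidT(p)[:3,1]); down2=toolq(np.array([0,0,-1.]),-lidT(p)[:3,1])
for d in (down,down2):
  for q in ([p[0],p[1],.26],[p[0],p[1],.154],[p[0],p[1],.28],[.5515,.1755,.2],[.5515,.1755,.086]): print(q,np.round(inverse_kinematics(q,d),2))
```

```text
[-0.3 -0.4 -0.1]
14.4417 [ 0.09  0.98  1.09  1.18 -1.07  1.9   0.44]
[np.float64(0.6177051125338354), np.float64(-0.20291022680195794), 0.26] [-0.63  0.89  1.5   1.6  -0.89  1.5  -2.16]
[np.float64(0.6177051125338354), np.float64(-0.20291022680195794), 0.154] [-0.62  1.06  1.48  1.7  -1.07  1.43 -2.06]
[np.float64(0.6177051125338354), np.float64(-0.20291022680195794), 0.28] [-0.63  0.86  1.51  1.57 -0.86  1.52 -2.18]
[0.5515, 0.1755, 0.2] [-1.38  0.76  1.45  1.84 -0.79  1.3  -2.79]
[0.5515, 0.1755, 0.086] [-1.34  1.09  1.46  1.92 -1.14  1.32 -2.58]
[np.float64(0.6177051125338354), np.float64(-0.20291022680195794), 0.26] [-0.61  0.76  1.37  1.59 -0.75  1.41  0.89]
[np.float64(0.6177051125338354), np.float64(-0.20291022680195794), 0.154] [-0.58  0.86  1.28  1.7  -0.86  1.27  0.96]
[np.float64(0.6177051125338354), np.float64(-0.20291022680195794), 0.28] [-0.62  0.74  1.38  1.57 -0.73  1.44  0.88]
[0.5515, 0.1755, 0.2] [-1.38  0.72  1.41  1.84 -0.75  1.27  0.32]
[0.5515, 0.1755, 0.086] [-1.29  0.84  1.26  1.92 -0.91  1.11  0.41]
```

```bash
sleep 1
```

```text
(no output)
```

View pics/c_s.png

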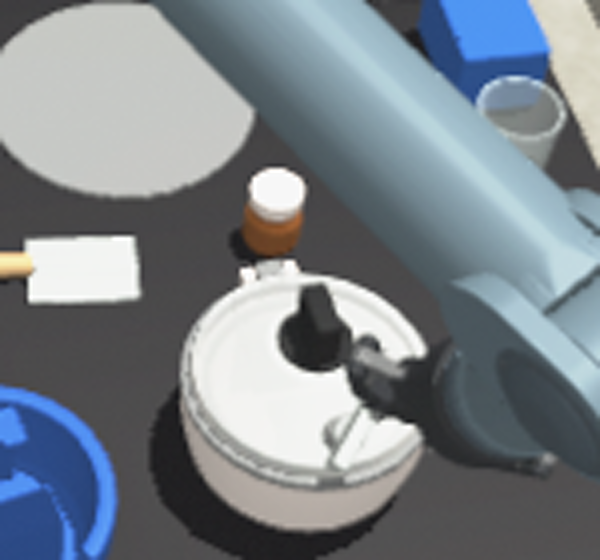

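View pics/c_t.png

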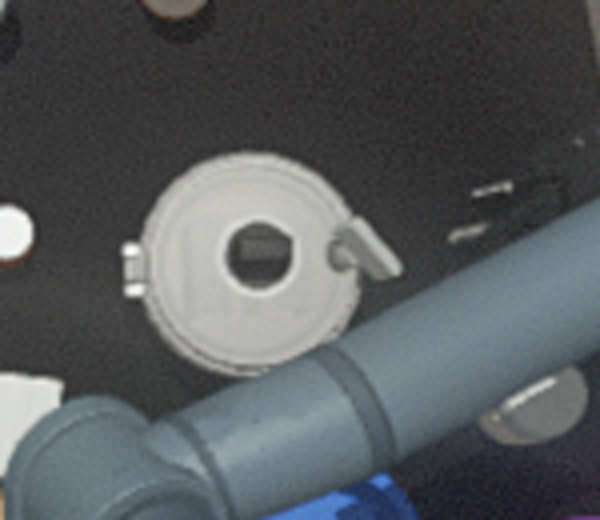

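Run:
```python
from h import *
p=np.load("p.npy")
for q in (2.0,2.2,2.4): 
    T=tapT(p,q); W=ap(T,[[.03,0,.012],[-.03,0,.012]]); print(q,(proj("top",W)-[255,75])*4,(proj("side",W)-[250,150])*4)
```

```text
2.0 [[391.6424275  278.16113715]
 [363.68424497 208.90680237]] [[325.65055689 455.24089739]
 [394.86857323 403.7761404 ]]
2.2 [[396.27841663 274.59203114]
 [358.94274657 212.37914001]] [[331.61919198 462.13624716]
 [388.94028764 396.98188481]]
2.4 [[400.16253938 269.81138624]
 [354.93733536 217.12022418]] [[338.74763391 467.72157964]
 [381.88636827 391.47518472]]
```

Run:
```python
from h import *
p=np.load("p.npy")
down2=toolq(np.array([0,0,-1.]),-lidT(p)[:3,1])
move_gripper(0.055,60)
move_ptp([p[0],p[1],.27],down2)
f0=read_ft_force()
for z in(.2,.175,.158):
    movel([p[0],p[1],z],down2,speed=.12); f=read_ft_force()-f0; print(z,np.round(f,1))
    if np.linalg.norm(f)>8: print("contact");break
else: print(move_gripper(0.0,60),read_finger_gap(),np.round(read_ft_force()-f0,1))
print(read_time_s(),read_eef_pos(),np.round(read_qpos(),2))
crop("side",(250,150,400,290),"pics/d_s.png",4)
```

```text
0.2 [ 0.4  0.  -0.6]
0.175 [ 1.   0.6 -0.5]
0.158 [ 0.2 -1.1 -0.4]
False 0.017662644772566828 [ 0.5 -0.3  2.1]
17.475 [ 0.61828911 -0.20320085  0.15892191] [-0.58  0.84  1.27  1.69 -0.84  1.26  0.94]
```

```bash
sleep 1
```

```text
(no output)
```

View pics/d_s.png

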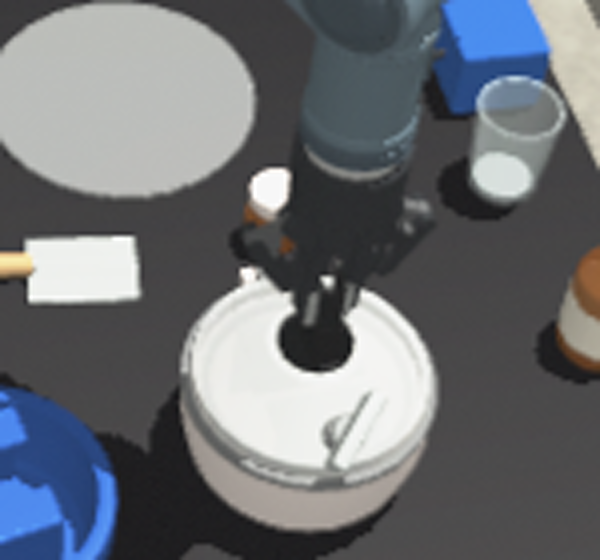

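The gripper is closed on the handle with a 17.7 mm gap, and the fin at (355,430) still sits at the fully open angle. Next I'll lift gently, watching the force.

Run:
```python
from h import *
x,y,z=read_eef_pos()
f0=read_ft_force()
for dz in (.0015,.004,.015,.03,.06,.10):
    movel([x,y,z+dz],speed=.03 if dz<.02 else .08); f=read_ft_force()-f0; print(dz,np.round(f,1),round(read_finger_gap(),4))
    if f[2]<-15: print("held"); break
print(read_time_s())
crop("side",(250,110,400,250),"pics/e_s.png",4); crop("top",(255,75,405,205),"pics/e_t.png",4)
```

```text
0.0015 [-0.1  0.4 -8.4] 0.0175
0.004 [ 0.4  0.2 -9.9] 0.0176
0.015 [-0.3 -0.3 -8.6] 0.0178
0.03 [-0.6  1.2 -8.5] 0.0172
0.06 [-0.7 -0.1 -8.9] 0.0173
0.1 [-1.3  0.2 -9.5] 0.0175
20.0583
```

```bash
sleep 1
```

```text
(no output)
```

View pics/e_s.png

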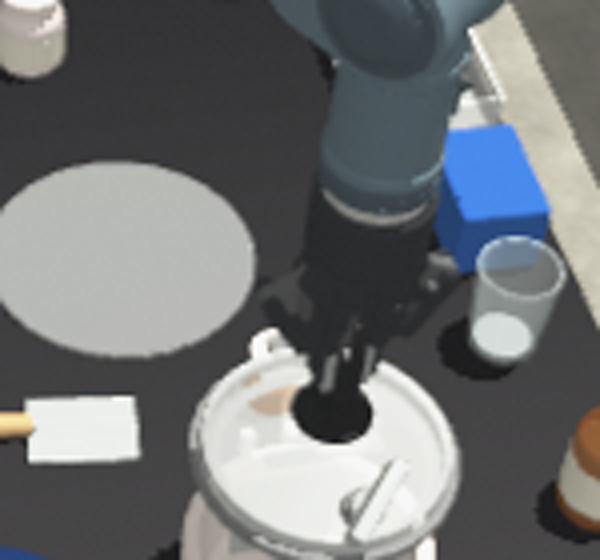

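Run:
```python
from h import *
x,y,z=read_eef_pos()
movel([.5515,.1755,z],speed=.12)
movel([.5515,.1755,.15],speed=.1)
print(read_time_s(),read_eef_pos(),read_finger_gap(),np.round(read_ft_force(),1),np.round(read_qpos(),2))
crop("side",(180,60,330,200),"pics/f_s.png",4); crop("top",(130,95,280,225),"pics/f_t.png",4)
```

```text
24.75 [0.55229695 0.17550573 0.1509135 ] 0.017428120049537855 [ 0.  -0.7 -6.8] [-1.35  0.81  1.38  1.88 -0.85  1.22  0.39]
```

```bash
sleep 1
```

```text
(no output)
```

View pics/f_s.png

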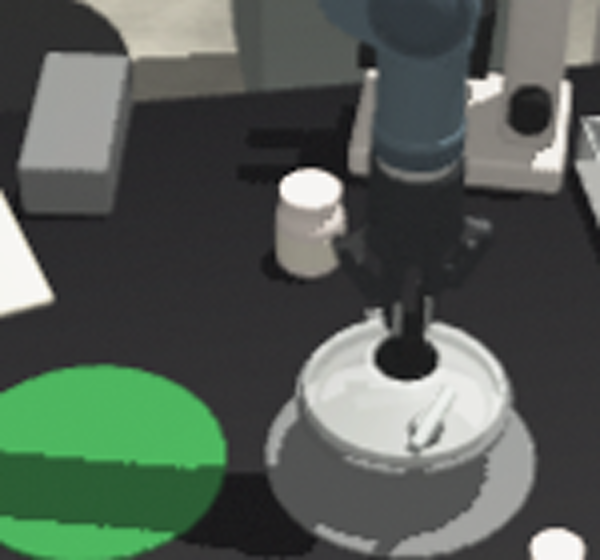

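View pics/f_t.png

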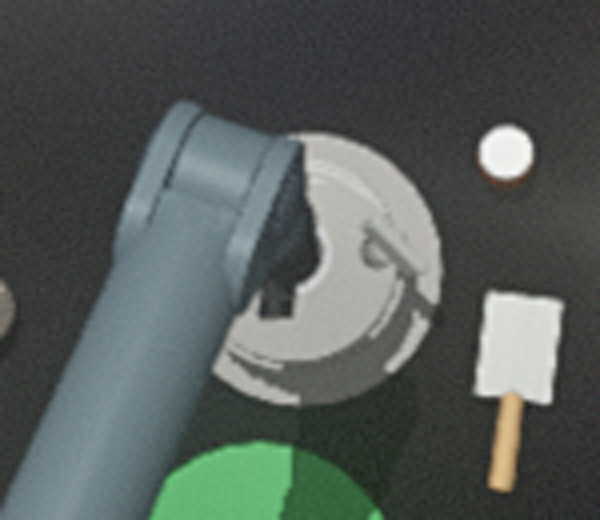

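The lid hangs level over the grey mat, in the side view at (405,395) above the mat centre at (400,465). The tap is still open and the arm is clear of the jars. I'll lower it until it touches.

Run:
```python
from h import *
down=None
movel([.5515,.1755,.098],speed=.06)
f0=read_ft_force(); z=.098; print(np.round(f0,1))
while z>.083:
    z-=.001; movel([.5515,.1755,z],speed=.02); f=read_ft_force()-f0
    if f[2]>4.5: print("touch",z,np.round(f,1)); break
print(read_eef_pos(),np.round(read_ft_force(),1),read_time_s())
```

```text
[ 0.3  0.8 -5.7]
touch 0.09 [-2.6 -0.6  7.3]
[0.55170787 0.17555639 0.09091235] [-2.3  0.2  1.6] 27.8667
```

Run:
```python
from h import *
move_gripper(0.05); x,y,z=read_eef_pos(); print(np.round(read_ft_force(),1))
movel([x,y,z+.08],speed=.08); movel([x,y,.32],speed=.15)
j=np.array(read_qpos()); 
e=[.40,.38,.35]
try: move_ptp(e,read_tcp_rot())
except MotionError as err: print(err)
for c in("side","top"):
    im=crop(c,(0,0,512,384),f"pics/g_{c}.png",1.5)
    for n in("lid","lid_grip"): print(c,n,[(np.round(d["at"],1),round(d["confidence"],2)) for d in tip_of(c,n)])
print(read_time_s(),np.round(read_ft_force(),1))
```

```text
[ 0.  -0.6  0.7]
side lid [(array([278.9, 170.5]), 0.96)]
side lid_grip [(array([279.7, 156.8]), 0.67)]
top lid [(array([204.9, 161.4]), 0.7)]
top lid_grip [(array([204.6, 157.5]), 0.71)]
31.8917 [ 0.1  0.  -0.5]
```

```bash
sleep 1
```

```text
(no output)
```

View pics/g_side.png

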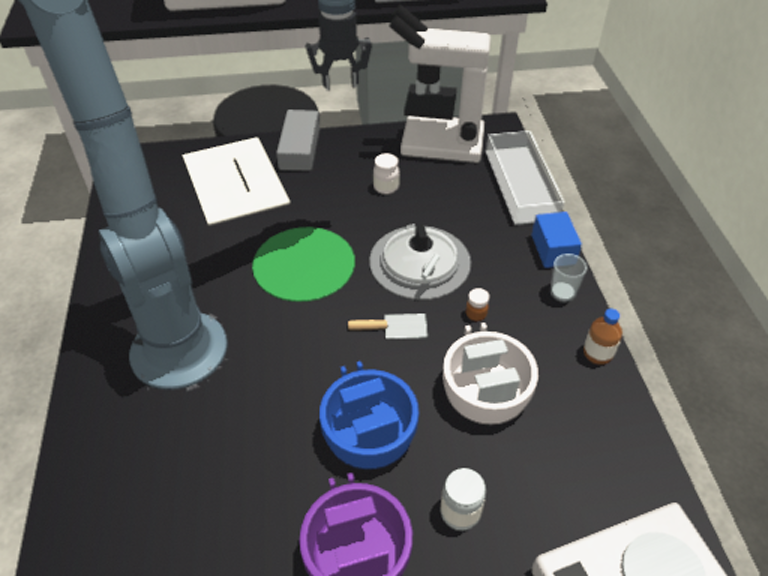

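View pics/g_top.png

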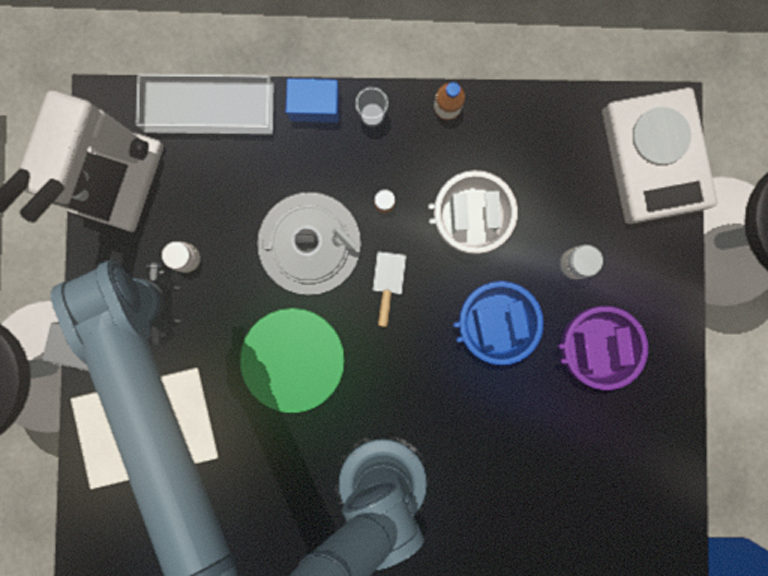

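The lid stands concentric on the grey mat: side (420,257), top (308,243) at 1.5x. The tap fin is still in its open direction, the bystanders are where they were, and the gripper is clear.

Run:
```python
from h import *
print(tri([278.9,170.5],[204.9,161.4])); print(tri([279.7,156.8],[204.6,157.5]))
pause(0.3); print(sign_off(), read_time_s())
```

```text
(array([0.54941314, 0.17877359, 0.0176199 ]), np.float64(0.393818887690486))
(array([0.55160025, 0.1720767 , 0.09131176]), np.float64(1.3597657256788125))
the job is handed in; nothing more can be done
the job is handed in; nothing more can be done
```

I opened the vent tap fully, then lifted the lid off by its handle and set it down in the middle of the grey mat. The job was handed in about 32 s into the 58 s allowed, and no verdict was reported.

- **Tap:** I turned it about 2.15 rad anticlockwise, until the torque rose at its stop. In both camera views the fin then matched the predicted position for 2.4 rad. It still looked open after the lid was down.
- **Lift:** The handle was gripped with a 17.7 mm reading for its 20 mm. The lid came up at about 9 N, with no sign of suction, and was carried level.
- **Placing:** I lowered the lid in 1 mm steps until it touched. At touch the arm's height put the lid's origin about 12 mm above the bench, inside the 8 to 16 mm band.
- **Final pictures:** The lid stands upright on the mat, within about 4 mm of its centre. The bystanders look unmoved and the gripper is clear.

One check disagreed: triangulating the lid's origin from the networks' points gave a height of 17.6 mm, just above the band. The same method put the handle point about 5 mm above where it should be. I trusted the touch height, as pixel errors shift the triangulated height by several millimetres.

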